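Sort the market stall's pillar candles by colour and shut the stock drawer

TASK

Pillar candles of two colours stand mixed up on the market stall: stand the golden one in the white carton beside the golden one already there, and the two red ones in the open drawer of the wooden chest, setting each down upright, not dropping it. Slide the drawer gently fully shut with the red candles still standing inside, and leave the fir-tree and fir-cone candles standing where they are.

Things in the scene. Friction and masses are not known exactly. Their poses are not given: they have to be found in the camera images.
- gold_candle_1: Golden-yellow fluted pillar candle, a round upright cylinder 52 mm across and 90 mm tall (wick 8 mm more, soft), about 0.16 kg, standing loose on the table. Origin: centre of its underside, z up its axis.
- gold_candle_2: Golden-yellow fluted pillar candle, a round upright cylinder 52 mm across and 90 mm tall (wick 8 mm more, soft), about 0.16 kg, standing loose in the carton from the start, in the half of it towards the carton's -x, where it belongs. Origin: centre of its underside, z up its axis.
- red_candle_1: Red fluted pillar candle, a round upright cylinder 52 mm across and 90 mm tall (wick 8 mm more, soft), about 0.16 kg, standing loose on the table. Origin: centre of its underside, z up its axis.
- red_candle_2: Red fluted pillar candle, a round upright cylinder 52 mm across and 90 mm tall (wick 8 mm more, soft), about 0.16 kg, standing loose on the table. Origin: centre of its underside, z up its axis.
- carton: White open cardboard carton for the golden candles, outside 240 mm (its x) by 180 mm (its y), 50 mm high, walls and floor 4 mm thick, 0.5 kg, standing loose on the table. Origin: centre of its underside; z up.
- carton_in (a point): Centre of the carton's inner floor, 4 mm above its underside; axes as the carton's. Clear inside: 232 mm (x) by 172 mm (y).
- chest: Wooden stock chest fixed to the table, 270 mm deep (its x) by 312 mm wide (its y, at the top board), flat top at 150 mm above the table. Its front faces its own -x. Origin: centre of its underside. Only a flat pad and some cards lie on its top, up to 11 mm high, 100 mm or more behind the front edge.
- drawer (a joint): The chest's one drawer: opening in m, 0 = fully shut, up to 0.19 fully open; it slides out along the chest's -x and starts mostly open (0.15 to 0.19). It moves freely with a few newtons of friction and stays where it is left; no latch, no spring. Push it shut with closed fingers on the handle or on its front.
- drawer_in (a point): Centre of the drawer's inner floor (moves with it), 27.5 mm above the table; axes as the chest's. Clear inside: x from -118 mm (inner face of the front) to +112 mm, 258 mm along y. Walls rise 79 mm above the floor, the front panel 108 mm; shut, a 100 mm tall thing fits. Open by q, the part from x = -118 mm to -118 mm + q lies clear of the chest; the rest is under its top.
- drawer_handle (a point): Middle of the drawer's brass bar handle (moves with the drawer), a horizontal bar 120 mm long along the chest's y, about 10 mm thick, 35 mm in front of the drawer's front face, 113.5 mm above the table. Axes as the chest's; the drawer closes towards +x.
- tree_candle_1: Bystander: golden tiered fir-tree candle (a cone, not a pillar), 58 mm across the foot, 110 mm tall, standing loose. Origin: centre of its underside.
- tree_candle_2: Bystander: golden tiered fir-tree candle (a cone, not a pillar), 58 mm across the foot, 110 mm tall, standing loose. Origin: centre of its underside.
- cone_candle: Bystander: golden fir-cone candle, 54 mm across, 92 mm tall, standing loose. Origin: centre of its underside.
Things that resemble listed ones, but are neither listed nor needed, are in the scene too. What is shaped like the red_candle_1 but green is not meant. What is shaped like the red_candle_2 but purple is not meant.

How it is judged:
By the outcome, as a careful person would: the job done as asked, in the order asked, and still so for the second after the job is handed in, with the robot touching nothing.
It also fails if it takes over 69 s, if anything falls off the work surface, if the arm or the gripper's body presses on something with over 40 N, if the wrist force passes 120 N, or if a joint passes its speed limit or range.

ROBOT

A 6-joint arm with a two-finger parallel gripper is mounted at the origin on the work surface. World frame = base frame: x ahead of the robot, y to its left, z up, the work surface at z = 0. Lengths are in m, angles in degrees, forces in N, time in s.
With the tool pointing down it reaches from about 0.375 to 0.9 m from the base axis. Payload 3.1 kg.
Tool frame: the origin (TCP) lies on the centre line of the jaws, within the pads' length; the fingertips stand 19 mm ahead of it and the grasp point (between the pads) is the TCP (tips_ahead is the distance from the TCP to the fingertips, in m); z points along the fingers, y is the line along which they close (so a half turn about z gives the same grasp; the last joint's range is limited). The gripper opens to 87 mm and grips with 3 to 60 N. Pads are 19 mm wide; open, the fingers measure 117 mm over their backs; the gripper's body (75 mm by 190 mm) begins 51 mm behind the grasp point.
Start: joints at [65.403, 30.224, 82.088, -0, 67.689, -10.227], TCP at [0.155, 0.605, 0.242] pointing down, gripper open.
Joint ranges: [-176.69, 176.69], [-43.24, 126.21], [12.49, 139.97], [-82, 262], [0, 151.66], [-163.58, 163.58]. Speed limits (degrees/s): [159.86, 159.86, 180, 180, 180, 180].

INTERFACE

Orientations are given as a 3x3 rotation matrix whose columns are the frame's x, y, z axes.
In Python, from rig import read_state, capture, hand_in, trace, landmark_of, tips_ahead gives the robot as it stands.
- The arm moves only by the shell command python3 -m jog 'ROWS'. ROWS is JSON, a list of rows, each an object of numbers: "tx", "ty", "tz": the shift along the tool's x, y, z in cm; "roll": the turn about the tool's z in rad; "jaw": the opening, from 0 (shut) to 1 (fully open). A call has 1 to 8 rows; each row shifts and turns the commanded pose from where the row before left it, along the tool's axes as they then stand; what a row does not reach is not made up. A row lasts 1/10 s, in which the tool goes at most 50 mm and 8.59 degrees, less where a joint would pass 70% of its speed; a pose out of reach is approached as far as the arm can. A call with a gripper value outside its range is refused whole. The fingers move at their own pace and stop on an object; the grip force is fixed at half the most. Time passes only in rows, so rows that do not move let the fingers close. It gives the time, the measured TCP pose, the force, the opening and the grip force at its end, in the units of the state.
- read_state(): the state, without advancing time (a new reading comes with each control period).
- capture(name): name is "side" or "top"; returns a dict with "img" (400x640x3 uint8, red, green, blue), "vertical_fov" (degrees; the focal length in pixels is half the picture's height over the tangent of half this angle, whatever the lens; pixels are square), "cx", "cy" (the principal point, pixels), "cam_to_world" (4x4, takes a point from camera to world coordinates). Camera axes: x right, y up, looking along -z (the intrinsics and any distortion apply to the point x, -y, -z); pixel columns grow to the right and rows downward; lengths in m; the calibration is good to about 2 mm. A picture is of the moment at which its call begins. There is no depth.
- hand_in(): hands the job in; it is judged then, once.
Trained networks look in the newest picture that a camera, given by its name, has taken for a name from the list of things; names that differ only in an ending like _2 or _b are one class to them, and where a whole thing is asked for, a point or a joint stands for the part that bears it (a point fixed in the world has none). Each returns a list of dicts, best first, with "p" (0 to 1); they miss things now and then, are a little off and sometimes report something else, mostly with a low value. They report only what shows in the picture. A call takes as long as a camera call. They do not tell look-alikes from the thing itself.
- trace(camera, thing): "pixels" (400x640 bool, what is visible of it) and "bbox" ([left, top, width, height] in pixels, round what is visible of it).
- landmark_of(camera, thing): "point" ([row, column] in pixels: a listed point, or the origin of a listed thing).
The state is a dict: "time_s": time; "joint_positions": joint angles; "qvel": joint speeds; "tau": joint torques, N m; "position": TCP position; "tcp_rot": TCP orientation; "force": force on the tool from outside, world axes, zero at the start; "moment": the same for the moment, N m; "opening": opening from 0.0 (shut) to 1.0 (fully open); "grasp_force": force on a finger pad.
Only numpy, scipy, OpenCV 4.12 (cv2) and the standard library are available. Lean on these libraries where they do the work, as an engineer would, in place of code of your own. Each camera call takes 0.05 s, during which the arm holds its last target. There are 200 camera calls.

## Working session

There is one attempt and no reset: what is moved stays moved. The work goes in short steps, Python scripts to look and compute and a shell command to move; the robot and the scene stay as the last step left them, time stands still between calls to the robot, and variables do not carry over. Pictures are saved under pics/ and viewed, at most 10 in all, crops included, and the job is handed in when it is done.

```bash
mkdir -p pics; ls
cat > h.py <<'E'
import numpy as np, cv2
from rig import *
def K(c):
    h=c["img"].shape[0]; f=h/2/np.tan(np.radians(c["vertical_fov"])/2); return f
def ray(c,row,col):
    f=K(c); d=np.array([(col-c["cx"])/f,-(row-c["cy"])/f,-1.0]); T=np.array(c["cam_to_world"])
    return T[:3,3],T[:3,:3]@d
def at_z(c,row,col,z):
    o,d=ray(c,row,col); return o+d*(z-o[2])/d[2]
def proj(c,p):
    T=np.array(c["cam_to_world"]); q=T[:3,:3].T@(np.array(p)-T[:3,3]); f=K(c)
    return c["cy"]-f*q[1]/-q[2], c["cx"]+f*q[0]/-q[2]
E
python3 - <<'E'
from h import *
np.set_printoptions(precision=3,suppress=True)
s=read_state(); print(s["time_s"],s["position"],s["tcp_rot"],tips_ahead, s["opening"])
for n in ["top","side"]:
    c=capture(n); cv2.imwrite(f"pics/{n}0.png",c["img"][:,:,::-1])
    print(n,{k:v for k,v in c.items() if k!="img"})
    for t in ["gold_candle_1","red_candle_1","carton","carton_in","chest","drawer_in","drawer_handle","tree_candle_1","cone_candle"]:
        z={"carton_in":.004,"drawer_in":.0275,"drawer_handle":.1135}.get(t,0)
        for l in landmark_of(n,t):
            r,k=l["point"]; print(t,round(l["p"],2),np.round([r,k]),at_z(c,r,k,z))
E
```

```text
pics
0.0 [0.155 0.605 0.241] [[-0.969  0.248 -0.001]
 [ 0.248  0.969 -0.002]
 [ 0.    -0.002 -1.   ]] 0.019 0.9984382623915818
top {'vertical_fov': 45.996083198801266, 'cx': 312.91652492761074, 'cy': 201.59391732409867, 'cam_to_world': array([[ 0.024,  0.996, -0.087,  0.397],
       [-1.   ,  0.025,  0.011,  0.062],
       [ 0.013,  0.086,  0.996,  1.472],
       [ 0.   ,  0.   ,  0.   ,  1.   ]])}
gold_candle_1 0.82 [210. 374.] [ 0.504 -0.146  0.   ]
gold_candle_1 0.82 [250. 458.] [ 0.387 -0.412  0.   ]
gold_candle_1 0.6 [224. 453.] [ 0.468 -0.394  0.   ]
red_candle_1 0.85 [184. 332.] [ 0.581 -0.012  0.   ]
red_candle_1 0.8 [157. 309.] [0.668 0.061 0.   ]
red_candle_1 0.75 [231. 326.] [0.434 0.002 0.   ]
red_candle_1 0.75 [258. 302.] [0.348 0.075 0.   ]
red_candle_1 0.51 [148. 331.] [ 0.697 -0.007  0.   ]
carton 0.95 [226. 457.] [ 0.461 -0.409  0.   ]
carton_in 0.76 [224. 453.] [ 0.466 -0.394  0.004]
chest 0.91 [175. 181.] [0.599 0.461 0.   ]
drawer_in 0.65 [186. 237.] [0.566 0.281 0.028]
drawer_handle 0.76 [196. 288.] [0.53  0.119 0.113]
tree_candle_1 0.69 [159. 370.] [ 0.667 -0.13
[... 400 characters left out ...]
le_1 0.9 [260. 365.] [ 0.508 -0.138 -0.   ]
gold_candle_1 0.87 [347. 420.] [ 0.386 -0.412 -0.   ]
red_candle_1 0.74 [218. 378.] [ 0.683 -0.028  0.   ]
red_candle_1 0.74 [248. 266.] [0.34 0.08 0.  ]
red_candle_1 0.69 [248. 310.] [ 0.431 -0.001  0.   ]
red_candle_1 0.59 [206. 354.] [0.672 0.065 0.   ]
red_candle_1 0.56 [230. 356.] [ 0.588 -0.025  0.   ]
carton 0.86 [327. 438.] [ 0.463 -0.405 -0.   ]
carton_in 0.64 [324. 433.] [ 0.459 -0.393  0.004]
chest 0.61 [167. 257.] [0.593 0.468 0.   ]
drawer_in 0.62 [188. 283.] [0.546 0.259 0.027]
tree_candle_1 0.72 [258. 412.] [ 0.61  -0.216  0.   ]
tree_candle_1 0.62 [238. 403.] [ 0.658 -0.143  0.   ]
cone_candle 0.61 [286. 322.] [ 0.356 -0.133  0.   ]
```

View pics/top0.png

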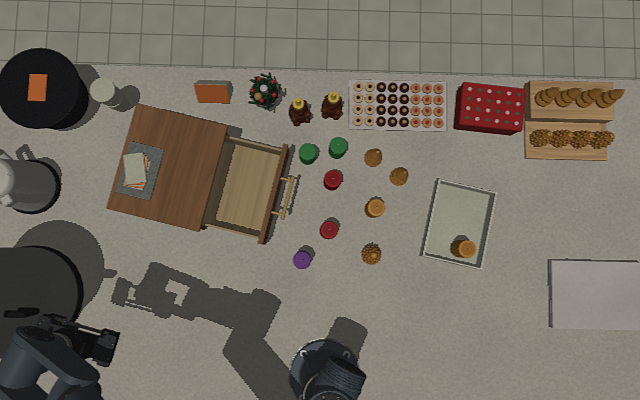

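View pics/side0.png

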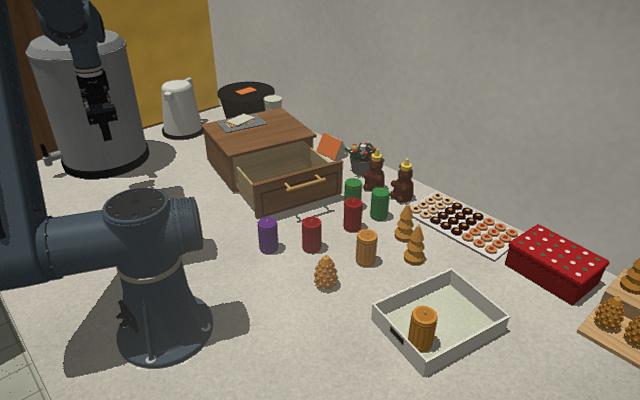

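Top picture: the red pillars are at (179,333) and (229,329), gold_1 at (207,375), and the carton with gold_2 at (247,463). The drawer is open to the right with its front panel at columns 262–290. Green pillars are at (153,308) and (147,338), purple at (259,302), trees at (157,373) and (175,398), and the cone at (253,371). The side picture agrees. Next I refine by silhouette fitting.

```bash
cat >> h.py <<'E'
from scipy.optimize import minimize
def hullmask(c,P):
    px=np.array([proj(c,p)[::-1] for p in P],np.float32)
    m=np.zeros((400,640),np.uint8); h=cv2.convexHull(px)
    cv2.fillConvexPoly(m,np.round(h*16).astype(np.int32),255,cv2.LINE_AA,4); return m/255.
def cyl(x,y,z0=0,r=.026,h=.09):
    a=np.linspace(0,2*np.pi,24,endpoint=False)
    return [(x+r*np.cos(t),y+r*np.sin(t),z0+z) for t in a for z in (0,h)]
def rect(x,y,yaw,x0,x1,y0,y1,z0,z1):
    c,s=np.cos(yaw),np.sin(yaw)
    return [(x+c*u-s*v,y+s*u+c*v,z) for u in (x0,x1) for v in (y0,y1) for z in (z0,z1)]
def fit(views,model,p0,step):
    def cost(p):
        return sum(np.abs(hullmask(c,model(p))-m).sum()/m.sum() for c,m in views)
    p0=np.array(p0,float); S=np.vstack([p0]+[p0+np.eye(len(p0))[i]*step[i] for i in range(len(p0))])
    r=minimize(cost,p0,method="Nelder-Mead",options=dict(initial_simplex=S,xatol=1e-4,fatol=1e-4)); return r.x,r.fun
def near(c,n,thing,xyz,tol=25):
    best=None
    for t in trace(n,thing):
        m=t["pixels"]; r,k=np.argwhere(m).mean(0); d=np.hypot(*(np.array(proj(c,xyz))-[r,k]))
        if d<tol and (best is None or d<best[0]): best=(d,m)
    return None if best is None else best[1].astype(float)
E
python3 - <<'E'
from h import *
np.set_printoptions(precision=4,suppress=True)
C={n:capture(n) for n in("top","side")}
for nm,x,y,z0 in [("gold_candle_1",.506,-.142,0),("gold_candle_2",.386,-.412,.004),("red_candle_1",.585,-.018,0),("red_candle_2",.432,0,0)]:
    M={n:near(c,n,nm,(x,y,z0+.045)) for n,c in C.items()}
    for sel in (["top","side"],["top"],["side"]):
        v=[(C[n],M[n]) for n in sel if M[n] is not None]
        if v: print(nm,sel,*fit(v,lambda p:cyl(p[0],p[1],z0),(x,y),(.01,.01)))
M={}
for n,c in C.items():
    m=trace(n,"carton")[0]["pixels"].astype(np.uint8); px=np.argwhere(m)[:,::-1].astype(np.int32)
    M[n]=cv2.fillConvexPoly(np.zeros_like(m),cv2.convexHull(px),1).astype(float)
for sel in (["top","side"],["top"],["side"]):
    v=[(C[n],M[n]) for n in sel]
    print("carton",sel,*fit(v,lambda p:rect(*p,-.12,.12,-.09,.09,0,.05),(.462,-.405,-.15),(.01,.01,.1)))
for n,c in C.items():
    for t in("chest","drawer"):
        for q in trace(n,t)[:2]: print(n,t,q["p"],q["bbox"],q["pixels"].sum())
    m=trace(n,"chest")[0]["pixels"]; im=c["img"].copy(); im[m]=im[m]//2+np.array([0,0,127],np.uint8)
    t=trace(n,"drawer"); 
    if t: m=t[0]["pixels"]; im[m]=im[m]//2+np.array([0,127,0],np.uint8)
    b=im[90:250,90:330] if n=="top" else im[90:250,180:420]
    cv2.imwrite(f"pics/crop_{n}.png",cv2.resize(b,None,fx=3.3,fy=3.3,interpolation=cv2.INTER_CUBIC)[:,:,::-1])
E
```

```text
gold_candle_1 ['top', 'side'] [ 0.5071 -0.1375] 0.34083975749000006
gold_candle_1 ['top'] [ 0.506  -0.1365] 0.19745300181928443
gold_candle_1 ['side'] [ 0.5075 -0.1371] 0.14049688057041
gold_candle_2 ['top', 'side'] [ 0.3907 -0.4066] 0.34038881163499435
gold_candle_2 ['top'] [ 0.391  -0.4042] 0.17327599447089542
gold_candle_2 ['side'] [ 0.3937 -0.4058] 0.15902584756178267
red_candle_1 ['top', 'side'] [ 0.588  -0.0094] 0.26203897860084474
red_candle_1 ['top'] [ 0.5876 -0.0092] 0.16396213657876943
red_candle_1 ['side'] [ 0.587 -0.011] 0.09991723962312198
red_candle_2 ['top', 'side'] [ 0.4374 -0.0009] 0.10986801852984879
red_candle_2 ['side'] [ 0.4374 -0.0009] 0.10986801852984879
carton ['top', 'side'] [ 0.4651 -0.3999 -0.2064] 0.04868003194493049
carton ['top'] [ 0.4656 -0.4001 -0.2089] 0.0300159383223989
carton ['side'] [ 0.4653 -0.3999 -0.2042] 0.018764970092300225
top chest 0.84 [104.0, 100.6, 192.7, 141.1] 17040
top chest 0.64 [319.9, 219.8, 17.9, 18.3] 261
top drawer 0.56 [200.0, 133.5, 94.9, 113.2] 6435
top drawer 0.51 [104.1, 104.4, 192.1, 139.3] 17026
side chest 0.64 [201.7, 110.7, 140.8, 108.6] 10064
side chest 0.35 [311.3, 256.4, 27.4, 31.9] 570
side drawer 0.59 [232.0, 145.1, 111.4, 75.4] 5763
```

View pics/crop_top.png

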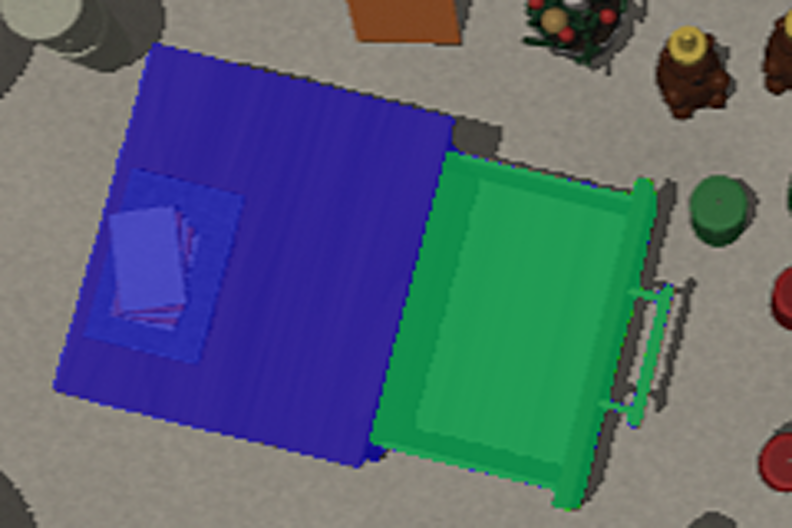

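Run:
```python
from h import *
np.set_printoptions(precision=4,suppress=True)
c=capture("top")
f=lambda x,y,z: at_z(c,90+y/3.3-.35,90+x/3.3-.35,z)[:2]
BT,FT,FB,BB=[f(*p,.15) for p in [(155,45),(455,118),(362,467),(55,388)]]
print(BT,FT,FB,BB, np.linalg.norm(BT-FT),np.linalg.norm(FT-FB))
ang=[np.degrees(np.arctan2(*d[::-1])) for d in (BT-FT,BB-FB)]; e=FB-FT; a2=np.degrees(np.arctan2(e[1],e[0]))-90
e=BB-BT; a3=np.degrees(np.arctan2(e[1],e[0]))-90
print(ang,a2,a3); 
ctr=(BT+FT+FB+BB)/4; yaw=np.radians(np.mean([ang[0],ang[1],a2,a3])); X=np.array([np.cos(yaw),np.sin(yaw)]);Y=np.array([-X[1],X[0]])
L=lambda p:np.array([(p-ctr)@X,(p-ctr)@Y])
print("ctr",ctr,"yaw",np.degrees(yaw)); 
for nm,p in dict(FT=FT,FB=FB,in1=f(630,190,.1355),in2=f(555,488,.1355),o1=f(655,180,.1355),o2=f(582,508,.1355),h1=f(670,285,.1135),h2=f(633,425,.1135)).items(): print(nm,p,L(p))
c2=np.array([.4651,-.3999]);y2=-.2064;R=np.array([[np.cos(y2),-np.sin(y2)],[np.sin(y2),np.cos(y2)]])
print("gold2 in carton",R.T@(np.array([.3915,-.4055])-c2), "place +.055:",c2+R@[.055,0])
m=[t for t in trace("top","red_candle_2")]
for t in m: print(t["p"],t["bbox"])
M=near(c,"top","red_candle_2",(.437,0,.045),40)
if M is not None: print(fit([(c,M)],lambda p:cyl(*p),(.437,0),(.01,.01)))
```

```text
[0.7812 0.557 ] [0.7241 0.2958] [0.4216 0.3624] [0.482  0.6246] 0.2673906837328838 0.30973860691478583
[np.float64(77.66358793541632), np.float64(77.01420349026938)] 77.59167361605583 77.26626437272094
ctr [0.6022 0.46  ] yaw 77.38393235361562
FT [0.7241 0.2958] [-0.1336 -0.1548]
FB [0.4216 0.3624] [-0.1347  0.155 ]
in1 [0.668  0.1439] [-0.294  -0.1333]
in2 [0.4079 0.2003] [-0.2959  0.1329]
o1 [0.6775 0.1224] [-0.313  -0.1471]
o2 [0.3914 0.1766] [-0.3225  0.1438]
h1 [0.5887 0.1075] [-0.3469 -0.0638]
h2 [0.4646 0.1364] [-0.3458  0.0637]
gold2 in carton [-0.0709 -0.0206] place +.055: [ 0.5189 -0.4112]
0.59 [325.3, 135.7, 22.8, 24.6]
0.59 [291.0, 249.7, 19.9, 18.1]
0.56 [322.9, 172.1, 17.2, 21.1]
0.55 [299.1, 143.1, 18.8, 25.3]
0.51 [319.5, 221.6, 19.9, 15.1]
(array([ 0.4385, -0.0014]), np.float64(0.0816125051419169))
```

```bash
cat > d.py <<'E'
import sys,numpy as np
from rig import read_state
s=read_state(); R=np.array(s["tcp_rot"]); p=np.array(s["position"])
t=np.array([float(v) for v in sys.argv[1:4]])
y=np.degrees(np.arctan2(R[1,1],R[0,1]))
print("t",round(s["time_s"],2),"pos",p.round(4),"d_cm",(R.T@(t-p)*100).round(2),"yawY",round(y,2),"roll to -12.6:",round(np.radians(y+12.6),3),"open",round(s["opening"],3),"F",np.round(s["force"],1),"g",s["grasp_force"])
E
python3 -m jog '[{"tx":-1.4,"ty":-1.7},{"tx":-2.9,"ty":-3.5},{"tx":-2.9,"ty":-3.5},{"tx":-2.9,"ty":-3.5},{"tx":-2.9,"ty":-3.5},{"tx":-2.9,"ty":-3.5}]' >/dev/null
python3 -m jog '[{"tx":-2.9,"ty":-3.5},{"tx":-2.9,"ty":-3.5},{"tx":-2.9,"ty":-3.5},{"tx":-2.9,"ty":-3.5},{"tx":-2.9,"ty":-3.5},{"tx":-2.9,"ty":-3.5}]' >/dev/null
python3 -m jog '[{"tx":-2.9,"ty":-3.5},{"tx":-2.9,"ty":-3.5},{"tx":-2.9,"ty":-3.5},{"tx":-2.9,"ty":-3.5},{"tx":-2.9,"ty":-3.5},{"tx":-2.9,"ty":-3.5}]' >/dev/null
python3 -m jog '[{"roll":0.14},{"roll":0.14},{"roll":0.14},{"roll":0.14},{"roll":0.14},{"roll":0.14}]' >/dev/null
python3 -m jog '[{"roll":0.14},{"roll":0.14},{"roll":0.14},{"roll":0.14},{"roll":0.14},{"tx":0},{"tx":0}]'
python3 d.py .507 -.137 .078
```

```text
t 2.15 pos [0.1551 0.6054 0.2415] d_cm [-52.52 -63.19  16.36] yawY 75.63 roll to -12.6: 1.54 open 0.998 F [-0.5 -0.9 -0.2] g 0.0$[0]: bad value
$[0]: bad value
$[0]: bad value
$[0]: bad value
$[0]: bad value
```

```bash
python3 -m jog '[{"tx":-1.4,"ty":-1.7,"tz":0,"roll":0,"jaw":1}]'; python3 d.py .507 -.137 .078
```

```text
time_s: 2.25
position: [0.164, 0.5873, 0.2416]
tcp_rot: [[-0.969, 0.246, 0.0], [0.246, 0.969, 0.003], [0.0, 0.003, -1.0]]
force: [0.1, -0.4, -1.9]
opening: 0.995
grasp_force: 0.0
t 2.25 pos [0.164  0.5873 0.2416] d_cm [-51.09 -61.79  16.19] yawY 75.74 roll to -12.6: 1.542 open 0.995 F [ 0.1 -0.4 -1.9] g 0.0
```

All keys are required in each row.

```bash
python3 -m jog '[{"tx":-2.9,"ty":-3.5,"tz":0,"roll":0,"jaw":1},{"tx":-2.9,"ty":-3.5,"tz":0,"roll":0,"jaw":1},{"tx":-2.9,"ty":-3.5,"tz":0,"roll":0,"jaw":1},{"tx":-2.9,"ty":-3.5,"tz":0,"roll":0,"jaw":1},{"tx":-2.9,"ty":-3.5,"tz":0,"roll":0,"jaw":1},{"tx":-2.9,"ty":-3.5,"tz":0,"roll":0,"jaw":1},{"tx":-2.9,"ty":-3.5,"tz":0,"roll":0,"jaw":1},{"tx":-2.9,"ty":-3.5,"tz":0,"roll":0,"jaw":1}]' >/dev/null
python3 -m jog '[{"tx":-2.9,"ty":-3.5,"tz":0,"roll":0,"jaw":1},{"tx":-2.9,"ty":-3.5,"tz":0,"roll":0,"jaw":1},{"tx":-2.9,"ty":-3.5,"tz":0,"roll":0,"jaw":1},{"tx":-2.9,"ty":-3.5,"tz":0,"roll":0,"jaw":1},{"tx":-2.9,"ty":-3.5,"tz":0,"roll":0,"jaw":1},{"tx":-2.9,"ty":-3.5,"tz":0,"roll":0,"jaw":1},{"tx":-2.9,"ty":-3.5,"tz":0,"roll":0,"jaw":1},{"tx":-2.9,"ty":-3.5,"tz":0,"roll":0,"jaw":1}]' >/dev/null
python3 -m jog '[{"tx":-2.9,"ty":-3.5,"tz":0,"roll":0,"jaw":1},{"tx":-1.0,"ty":-1.8,"tz":0,"roll":0,"jaw":1},{"tx":0,"ty":0,"tz":0,"roll":0.14,"jaw":1},{"tx":0,"ty":0,"tz":0,"roll":0.14,"jaw":1},{"tx":0,"ty":0,"tz":0,"roll":0.14,"jaw":1},{"tx":0,"ty":0,"tz":0,"roll":0.14,"jaw":1},{"tx":0,"ty":0,"tz":0,"roll":0.14,"jaw":1},{"tx":0,"ty":0,"tz":0,"roll":0.14,"jaw":1}]' >/dev/null
python3 -m jog '[{"tx":0,"ty":0,"tz":0,"roll":0.14,"jaw":1},{"tx":0,"ty":0,"tz":0,"roll":0.14,"jaw":1},{"tx":0,"ty":0,"tz":0,"roll":0.14,"jaw":1},{"tx":0,"ty":0,"tz":0,"roll":0.14,"jaw":1},{"tx":0,"ty":0,"tz":0,"roll":0.14,"jaw":1},{"tx":0,"ty":0,"tz":0,"roll":0,"jaw":1},{"tx":0,"ty":0,"tz":0,"roll":0,"jaw":1}]' >/dev/null
python3 d.py .507 -.137 .078
```

```text
t 5.35 pos [ 0.4996 -0.1332  0.2416] d_cm [-0.21  0.81 16.36] yawY -12.43 roll to -12.6: 0.003 open 1.0 F [0.7 0.1 0.9] g 0.0
```

```bash
python3 -m jog '[{"tx":-0.2,"ty":0.8,"tz":2,"roll":0,"jaw":1},{"tx":0,"ty":0,"tz":3,"roll":0,"jaw":1},{"tx":0,"ty":0,"tz":3.4,"roll":0,"jaw":1},{"tx":0,"ty":0,"tz":3.4,"roll":0,"jaw":1},{"tx":0,"ty":0,"tz":2.5,"roll":0,"jaw":1},{"tx":0,"ty":0,"tz":1.5,"roll":0,"jaw":1},{"tx":0,"ty":0,"tz":0.5,"roll":0,"jaw":1},{"tx":0,"ty":0,"tz":0,"roll":0,"jaw":1}]' >/dev/null
python3 d.py .507 -.137 .078
python3 -m jog '[{"tx":0,"ty":0,"tz":0,"roll":0,"jaw":0.7},{"tx":0,"ty":0,"tz":0,"roll":0,"jaw":0.6},{"tx":0,"ty":0,"tz":0,"roll":0,"jaw":0.4},{"tx":0,"ty":0,"tz":0,"roll":0,"jaw":0.4},{"tx":0,"ty":0,"tz":0,"roll":0,"jaw":0.4},{"tx":0,"ty":0,"tz":0,"roll":0,"jaw":0.4}]'
python3 d.py .5189 -.4112 .15
```

```text
t 6.15 pos [ 0.5068 -0.1368  0.0781] d_cm [-0.02  0.03  0.01] yawY -12.53 roll to -12.6: 0.001 open 0.997 F [ 0.3  0.4 -0.5] g 0.0
time_s: 6.75
position: [0.507, -0.1369, 0.0788]
tcp_rot: [[0.218, 0.976, 0.0], [0.976, -0.218, -0.0], [-0.0, 0.0, -1.0]]
force: [-0.8, 0.4, 1.9]
opening: 0.591
grasp_force: 30.0
t 6.75 pos [ 0.507  -0.1369  0.0788] d_cm [-26.51   7.15  -7.11] yawY -12.6 roll to -12.6: 0.0 open 0.591 F [-0.8  0.4  1.9] g 29.99509092886001
```

```bash
python3 -m jog '[{"tx":0,"ty":0,"tz":-1,"roll":0,"jaw":0.4},{"tx":0,"ty":0,"tz":-2,"roll":0,"jaw":0.4},{"tx":0,"ty":0,"tz":-2.5,"roll":0,"jaw":0.4},{"tx":-1.5,"ty":0.4,"tz":-2,"roll":0,"jaw":0.4},{"tx":-3,"ty":0.7,"tz":0,"roll":0,"jaw":0.4},{"tx":-3,"ty":0.7,"tz":0,"roll":0,"jaw":0.4},{"tx":-3,"ty":0.7,"tz":0,"roll":0,"jaw":0.4},{"tx":-3,"ty":0.7,"tz":0,"roll":0,"jaw":0.4}]' >/dev/null
python3 -m jog '[{"tx":-3,"ty":0.7,"tz":0,"roll":0,"jaw":0.4},{"tx":-3,"ty":0.7,"tz":0,"roll":0,"jaw":0.4},{"tx":-3,"ty":0.7,"tz":0,"roll":0,"jaw":0.4},{"tx":-2,"ty":0.7,"tz":0,"roll":0,"jaw":0.4},{"tx":-1.2,"ty":0.7,"tz":0,"roll":0,"jaw":0.4},{"tx":-0.8,"ty":0.6,"tz":0,"roll":0,"jaw":0.4},{"tx":0,"ty":0,"tz":0,"roll":0,"jaw":0.4},{"tx":0,"ty":0,"tz":0,"roll":0,"jaw":0.4}]'
python3 d.py .514 -.410 .083
```

```text
time_s: 8.35
position: [0.5201, -0.4105, 0.1534]
tcp_rot: [[0.218, 0.976, -0.001], [0.976, -0.218, 0.001], [0.001, -0.001, -1.0]]
force: [0.0, 0.5, -0.4]
opening: 0.591
grasp_force: 30.0
t 8.35 pos [ 0.5201 -0.4105  0.1534] d_cm [-0.09 -0.59  7.04] yawY -12.59 roll to -12.6: 0.0 open 0.591 F [ 0.   0.5 -0.4] g 29.997563953511417
```

```bash
python3 -m jog '[{"tx":-0.1,"ty":-0.6,"tz":1,"roll":0,"jaw":0.4},{"tx":0,"ty":0,"tz":2,"roll":0,"jaw":0.4},{"tx":0,"ty":0,"tz":2,"roll":0,"jaw":0.4},{"tx":0,"ty":0,"tz":1,"roll":0,"jaw":0.4},{"tx":0,"ty":0,"tz":0.5,"roll":0,"jaw":0.4},{"tx":0,"ty":0,"tz":0.3,"roll":0,"jaw":0.4},{"tx":0,"ty":0,"tz":0.1,"roll":0,"jaw":0.4},{"tx":0,"ty":0,"tz":0,"roll":0,"jaw":0.4}]'
python3 -m jog '[{"tx":0,"ty":0,"tz":0.1,"roll":0,"jaw":0.4},{"tx":0,"ty":0,"tz":0,"roll":0,"jaw":0.4}]'
python3 d.py .514 -.410 .083
```

```text
time_s: 9.15
position: [0.5146, -0.4114, 0.0852]
tcp_rot: [[0.218, 0.976, 0.001], [0.976, -0.218, -0.001], [-0.001, 0.001, -1.0]]
force: [-0.0, -0.3, -0.7]
opening: 0.592
grasp_force: 30.0
time_s: 9.35
position: [0.5144, -0.4113, 0.084]
tcp_rot: [[0.218, 0.976, 0.001], [0.976, -0.218, -0.001], [-0.0, 0.001, -1.0]]
force: [0.5, 0.1, -1.5]
opening: 0.592
grasp_force: 30.0
t 9.35 pos [ 0.5144 -0.4113  0.084 ] d_cm [ 0.11 -0.07  0.1 ] yawY -12.6 roll to -12.6: -0.0 open 0.592 F [ 0.5  0.1 -1.5] g 29.99774563126266
```

```bash
python3 -m jog '[{"tx":0,"ty":0,"tz":0.1,"roll":0,"jaw":0.4},{"tx":0,"ty":0,"tz":0.05,"roll":0,"jaw":0.4},{"tx":0,"ty":0,"tz":0,"roll":0,"jaw":0.4}]'
python3 -m jog '[{"tx":0,"ty":0,"tz":0.05,"roll":0,"jaw":0.4},{"tx":0,"ty":0,"tz":0,"roll":0,"jaw":0.4}]'
```

```text
time_s: 9.65
position: [0.5144, -0.4114, 0.0829]
tcp_rot: [[0.218, 0.976, 0.0], [0.976, -0.218, -0.001], [-0.001, 0.001, -1.0]]
force: [-1.1, 0.9, 4.0]
opening: 0.591
grasp_force: 30.0
time_s: 9.85
position: [0.5144, -0.4114, 0.0829]
tcp_rot: [[0.218, 0.976, 0.001], [0.976, -0.218, -0.001], [-0.001, 0.001, -1.0]]
force: [-2.5, 1.3, 6.6]
opening: 0.593
grasp_force: 30.0
```

Contact made (upward force). Release slowly and lift, then go to red_1 at (.588,-.010).

```bash
python3 -m jog '[{"tx":0,"ty":0,"tz":0,"roll":0,"jaw":0.65},{"tx":0,"ty":0,"tz":0,"roll":0,"jaw":0.7},{"tx":0,"ty":0,"tz":0,"roll":0,"jaw":0.75},{"tx":0,"ty":0,"tz":0,"roll":0,"jaw":0.75},{"tx":0,"ty":0,"tz":-1,"roll":0,"jaw":0.75},{"tx":0,"ty":0,"tz":-3,"roll":0,"jaw":0.75},{"tx":0,"ty":0,"tz":-4,"roll":0,"jaw":0.75},{"tx":0,"ty":0,"tz":-3,"roll":0,"jaw":0.75}]'
python3 d.py .588 -.010 .19
```

```text
time_s: 10.65
position: [0.5148, -0.4115, 0.1942]
tcp_rot: [[0.218, 0.976, 0.002], [0.976, -0.218, -0.002], [-0.001, 0.002, -1.0]]
force: [0.4, -0.6, 0.9]
opening: 0.755
grasp_force: 0.0
t 10.65 pos [ 0.5148 -0.4115  0.1942] d_cm [40.79 -1.61  0.37] yawY -12.6 roll to -12.6: -0.0 open 0.755 F [ 0.4 -0.6  0.9] g 0.0
```

```bash
python3 -m jog '[{"tx":2,"ty":0,"tz":0,"roll":0,"jaw":0.9},{"tx":4,"ty":-0.2,"tz":0,"roll":0,"jaw":0.9},{"tx":4.5,"ty":-0.2,"tz":0,"roll":0,"jaw":0.9},{"tx":4.5,"ty":-0.2,"tz":0,"roll":0,"jaw":0.9},{"tx":4.5,"ty":-0.2,"tz":0,"roll":0,"jaw":0.9},{"tx":4.5,"ty":-0.2,"tz":0,"roll":0,"jaw":0.9},{"tx":4.5,"ty":-0.2,"tz":0,"roll":0,"jaw":0.9},{"tx":4.5,"ty":-0.2,"tz":0,"roll":0,"jaw":0.9}]' >/dev/null
python3 -m jog '[{"tx":4,"ty":-0.2,"tz":0,"roll":0,"jaw":0.9},{"tx":2.5,"ty":0,"tz":0,"roll":0,"jaw":0.9},{"tx":1.2,"ty":0,"tz":0,"roll":0,"jaw":0.9},{"tx":0,"ty":0,"tz":0,"roll":0,"jaw":0.9},{"tx":0,"ty":0,"tz":0,"roll":0,"jaw":0.9}]' >/dev/null
python3 d.py .588 -.010 .078
python3 - <<'E'
from h import *
c=capture("side"); cv2.imwrite("pics/s2.png",c["img"][:,:,::-1])
g=near(c,"side","gold_candle_1",(.514,-.411,.049)); 
if g is not None: print(fit([(c,g)],lambda p:cyl(*p,.004),(.514,-.411),(.01,.01)))
g=near(c,"side","red_candle_1",(.588,-.01,.045)); 
if g is not None: print(fit([(c,g)],lambda p:cyl(*p,0),(.588,-.01),(.01,.01)))
E
```

```text
t 11.95 pos [ 0.5872 -0.011   0.1914] d_cm [ 0.13  0.06 11.34] yawY -12.6 roll to -12.6: -0.0 open 0.899 F [ 0.4  0.1 -0. ] g 0.0
(array([ 0.51542023, -0.41340589]), np.float64(0.10892146969786905))
(array([ 0.58967859, -0.00873784]), np.float64(0.1259164535379369))
```

View pics/s2.png

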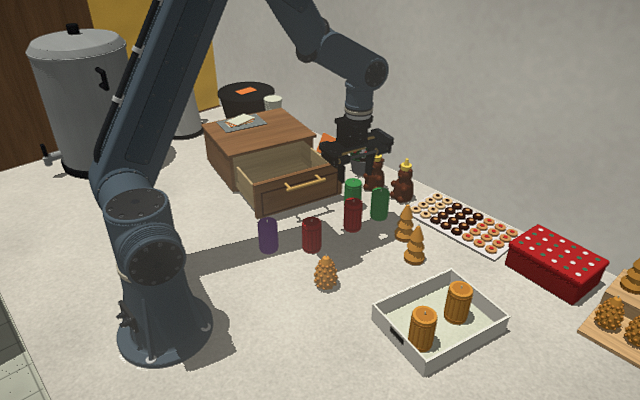

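Gold_1 now stands upright in the carton at pixel (302,460), beside gold_2 at (328,423). The gripper is over red_1 at (214,353), so I grasp it.

```bash
python3 -m jog '[{"tx":0.1,"ty":0.1,"tz":1.5,"roll":0,"jaw":0.9},{"tx":0,"ty":0,"tz":3,"roll":0,"jaw":0.9},{"tx":0,"ty":0,"tz":3,"roll":0,"jaw":0.9},{"tx":0,"ty":0,"tz":2.3,"roll":0,"jaw":0.9},{"tx":0,"ty":0,"tz":1.2,"roll":0,"jaw":0.9},{"tx":0,"ty":0,"tz":0.3,"roll":0,"jaw":0.9},{"tx":0,"ty":0,"tz":0,"roll":0,"jaw":0.7},{"tx":0,"ty":0,"tz":0,"roll":0,"jaw":0.6}]' >/dev/null
python3 -m jog '[{"tx":0,"ty":0,"tz":0,"roll":0,"jaw":0.4},{"tx":0,"ty":0,"tz":0,"roll":0,"jaw":0.4},{"tx":0,"ty":0,"tz":0,"roll":0,"jaw":0.4}]'
python3 -m jog '[{"tx":0,"ty":0,"tz":-1,"roll":0,"jaw":0.4},{"tx":0,"ty":0,"tz":-2.5,"roll":0,"jaw":0.4},{"tx":0,"ty":0,"tz":-3.5,"roll":0,"jaw":0.4},{"tx":0,"ty":0,"tz":-3.5,"roll":0,"jaw":0.4},{"tx":0,"ty":0,"tz":-3.5,"roll":0,"jaw":0.4},{"tx":0,"ty":0,"tz":-2.5,"roll":0,"jaw":0.4},{"tx":0,"ty":0,"tz":-1,"roll":0,"jaw":0.4},{"tx":0,"ty":0,"tz":0,"roll":0,"jaw":0.4}]'
python3 d.py .6119 .2375 .1063
```

```text
time_s: 13.2
position: [0.5891, -0.0096, 0.0794]
tcp_rot: [[0.218, 0.976, 0.002], [0.976, -0.218, -0.0], [-0.0, 0.002, -1.0]]
force: [-0.1, -0.7, 3.1]
opening: 0.594
grasp_force: 30.0
time_s: 14.0
position: [0.5892, -0.0097, 0.2552]
tcp_rot: [[0.218, 0.976, 0.003], [0.976, -0.218, -0.001], [0.0, 0.003, -1.0]]
force: [0.3, -0.3, -1.1]
opening: 0.593
grasp_force: 30.0
t 14.0 pos [ 0.5892 -0.0097  0.2552] d_cm [24.62 -3.23 14.88] yawY -12.59 roll to -12.6: 0.0 open 0.593 F [ 0.3 -0.3 -1.1] g 29.994022264145315
```

```bash
python3 -m jog '[{"tx":1.5,"ty":-0.3,"tz":0,"roll":0,"jaw":0.4},{"tx":3,"ty":-0.4,"tz":0,"roll":0,"jaw":0.4},{"tx":3.5,"ty":-0.5,"tz":0,"roll":0,"jaw":0.4},{"tx":3.5,"ty":-0.5,"tz":0,"roll":0,"jaw":0.4},{"tx":3.5,"ty":-0.5,"tz":0,"roll":0,"jaw":0.4},{"tx":3.5,"ty":-0.5,"tz":0,"roll":0,"jaw":0.4},{"tx":3,"ty":-0.5,"tz":0,"roll":0,"jaw":0.4},{"tx":2,"ty":0,"tz":0,"roll":0,"jaw":0.4}]' >/dev/null
python3 -m jog '[{"tx":1.1,"ty":0,"tz":1,"roll":0,"jaw":0.4},{"tx":0,"ty":0,"tz":2.5,"roll":0,"jaw":0.4},{"tx":0,"ty":0,"tz":3,"roll":0,"jaw":0.4},{"tx":0,"ty":0,"tz":3,"roll":0,"jaw":0.4},{"tx":0,"ty":0,"tz":2.5,"roll":0,"jaw":0.4},{"tx":0,"ty":0,"tz":1.5,"roll":0,"jaw":0.4},{"tx":0,"ty":0,"tz":0.7,"roll":0,"jaw":0.4},{"tx":0,"ty":0,"tz":0.3,"roll":0,"jaw":0.4}]'
python3 -m jog '[{"tx":0,"ty":0,"tz":0.1,"roll":0,"jaw":0.4},{"tx":0,"ty":0,"tz":0,"roll":0,"jaw":0.4}]'
python3 d.py .6119 .2375 .1069
```

```text
time_s: 15.6
position: [0.6111, 0.237, 0.1077]
tcp_rot: [[0.219, 0.976, -0.001], [0.976, -0.219, -0.0], [-0.001, -0.001, -1.0]]
force: [-0.5, 0.3, -1.4]
opening: 0.592
grasp_force: 30.0
time_s: 15.8
position: [0.612, 0.2375, 0.1087]
tcp_rot: [[0.218, 0.976, 0.002], [0.976, -0.218, 0.0], [0.001, 0.002, -1.0]]
force: [-0.3, -0.4, -0.4]
opening: 0.591
grasp_force: 30.0
t 15.8 pos [0.612  0.2375 0.1087] d_cm [-0.01 -0.    0.18] yawY -12.61 roll to -12.6: -0.0 open 0.591 F [-0.3 -0.4 -0.4] g 29.994206316769123
```

```bash
python3 -m jog '[{"tx":0,"ty":0,"tz":0.1,"roll":0,"jaw":0.4},{"tx":0,"ty":0,"tz":0.05,"roll":0,"jaw":0.4},{"tx":0,"ty":0,"tz":0,"roll":0,"jaw":0.4}]'
python3 -m jog '[{"tx":0,"ty":0,"tz":0.05,"roll":0,"jaw":0.4},{"tx":0,"ty":0,"tz":0,"roll":0,"jaw":0.4}]'
```

```text
time_s: 16.1
position: [0.6116, 0.2376, 0.107]
tcp_rot: [[0.218, 0.976, 0.002], [0.976, -0.218, 0.0], [0.001, 0.001, -1.0]]
force: [-1.0, -0.2, 1.9]
opening: 0.592
grasp_force: 30.0
time_s: 16.3
position: [0.6116, 0.2376, 0.1069]
tcp_rot: [[0.218, 0.976, 0.002], [0.976, -0.218, 0.0], [0.001, 0.001, -1.0]]
force: [-0.3, 0.4, 5.0]
opening: 0.588
grasp_force: 30.0
```

```bash
python3 -m jog '[{"tx":0,"ty":0,"tz":0,"roll":0,"jaw":0.65},{"tx":0,"ty":0,"tz":0,"roll":0,"jaw":0.7},{"tx":0,"ty":0,"tz":0,"roll":0,"jaw":0.8},{"tx":0,"ty":0,"tz":0,"roll":0,"jaw":0.8},{"tx":0,"ty":0,"tz":-1,"roll":0,"jaw":0.8},{"tx":0,"ty":0,"tz":-3,"roll":0,"jaw":0.8},{"tx":0,"ty":0,"tz":-4,"roll":0,"jaw":0.8},{"tx":0,"ty":0,"tz":-3,"roll":0,"jaw":0.8}]'
python3 d.py .438 -.001 .2
```

```text
time_s: 17.1
position: [0.6118, 0.2376, 0.2183]
tcp_rot: [[0.218, 0.976, 0.002], [0.976, -0.218, 0.001], [0.001, 0.002, -1.0]]
force: [1.0, -0.3, -1.0]
opening: 0.801
grasp_force: 0.0
t 17.1 pos [0.6118 0.2376 0.2183] d_cm [-27.08 -11.76   1.78] yawY -12.61 roll to -12.6: -0.0 open 0.801 F [ 1.  -0.3 -1. ] g 0.0
```

```bash
python3 -m jog '[{"tx":-1.5,"ty":-0.6,"tz":0,"roll":0,"jaw":0.9},{"tx":-3,"ty":-1.3,"tz":0,"roll":0,"jaw":0.9},{"tx":-3.5,"ty":-1.5,"tz":0,"roll":0,"jaw":0.9},{"tx":-3.5,"ty":-1.5,"tz":0,"roll":0,"jaw":0.9},{"tx":-3.5,"ty":-1.5,"tz":0,"roll":0,"jaw":0.9},{"tx":-3.5,"ty":-1.5,"tz":0,"roll":0,"jaw":0.9},{"tx":-3.5,"ty":-1.5,"tz":0,"roll":0,"jaw":0.9},{"tx":-3,"ty":-1.4,"tz":0,"roll":0,"jaw":0.9}]' >/dev/null
python3 -m jog '[{"tx":-1.5,"ty":-0.7,"tz":0,"roll":0,"jaw":0.9},{"tx":-0.5,"ty":-0.2,"tz":2,"roll":0,"jaw":0.9},{"tx":0,"ty":0,"tz":0,"roll":0,"jaw":0.9},{"tx":0,"ty":0,"tz":0,"roll":0,"jaw":0.9}]'>/dev/null
python3 d.py .438 -.001 .078
python3 - <<'E'
from h import *
C={n:capture(n) for n in("top","side")}
cv2.imwrite("pics/t3.png",np.hstack([cv2.resize(C["top"]["img"][100:270,180:420],(400,283)),cv2.resize(C["side"]["img"][100:270,200:440],(400,283))])[:,:,::-1])
g=near(C["side"],"side","red_candle_2",(.438,-.001,.045)); 
if g is not None: print(fit([(C["side"],g)],lambda p:cyl(*p,0),(.438,-.001),(.01,.01)))
E
```

```text
t 18.3 pos [ 0.4383 -0.0006  0.196 ] d_cm [-0.05 -0.02 11.8 ] yawY -12.63 roll to -12.6: -0.0 open 0.897 F [-0.1  0.4  1.1] g 0.0
(array([ 4.38457066e-01, -1.93159640e-04]), np.float64(0.13158452570217274))
```

View pics/t3.png

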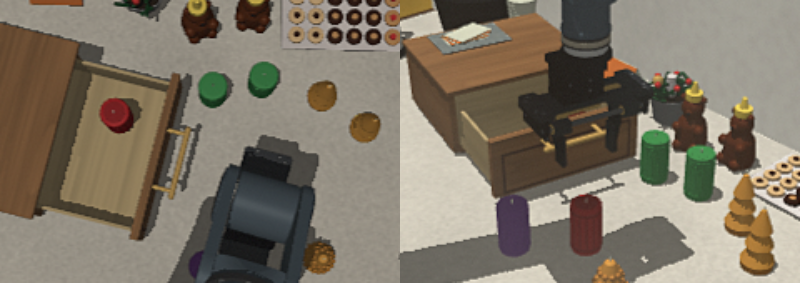

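Red_1 stands upright in the drawer (left crop at (113,116)), and the gripper is above red_2. Pick it up.

```bash
python3 -m jog '[{"tx":0,"ty":0,"tz":1.5,"roll":0,"jaw":0.9},{"tx":0,"ty":0,"tz":3,"roll":0,"jaw":0.9},{"tx":0,"ty":0,"tz":3,"roll":0,"jaw":0.9},{"tx":0,"ty":0,"tz":2.5,"roll":0,"jaw":0.9},{"tx":0,"ty":0,"tz":1.3,"roll":0,"jaw":0.9},{"tx":0,"ty":0,"tz":0.5,"roll":0,"jaw":0.9},{"tx":0,"ty":0,"tz":0,"roll":0,"jaw":0.7},{"tx":0,"ty":0,"tz":0,"roll":0,"jaw":0.6}]' >/dev/null
python3 -m jog '[{"tx":0,"ty":0,"tz":0,"roll":0,"jaw":0.4},{"tx":0,"ty":0,"tz":0,"roll":0,"jaw":0.4},{"tx":0,"ty":0,"tz":0,"roll":0,"jaw":0.4}]'
python3 -m jog '[{"tx":0,"ty":0,"tz":-1,"roll":0,"jaw":0.4},{"tx":0,"ty":0,"tz":-2.5,"roll":0,"jaw":0.4},{"tx":0,"ty":0,"tz":-3.5,"roll":0,"jaw":0.4},{"tx":0,"ty":0,"tz":-3.5,"roll":0,"jaw":0.4},{"tx":0,"ty":0,"tz":-3.5,"roll":0,"jaw":0.4},{"tx":0,"ty":0,"tz":-2.5,"roll":0,"jaw":0.4},{"tx":0,"ty":0,"tz":-1,"roll":0,"jaw":0.4},{"tx":0,"ty":0,"tz":0,"roll":0,"jaw":0.4}]'
python3 d.py .4987 .2629 .1063
```

```text
time_s: 19.55
position: [0.4382, -0.0006, 0.0782]
tcp_rot: [[0.218, 0.976, 0.001], [0.976, -0.218, -0.0], [-0.0, 0.001, -1.0]]
force: [-0.3, 0.2, 3.8]
opening: 0.589
grasp_force: 30.0
time_s: 20.35
position: [0.4385, -0.0006, 0.2538]
tcp_rot: [[0.218, 0.976, 0.003], [0.976, -0.218, -0.001], [-0.0, 0.003, -1.0]]
force: [-0.7, 0.7, -1.1]
opening: 0.589
grasp_force: 30.0
t 20.35 pos [ 0.4385 -0.0006  0.2538] d_cm [27.03  0.08 14.75] yawY -12.6 roll to -12.6: -0.0 open 0.589 F [-0.7  0.7 -1.1] g 29.970130599103868
```

```bash
python3 -m jog '[{"tx":1.5,"ty":0.1,"tz":0,"roll":0,"jaw":0.4},{"tx":3,"ty":0,"tz":0,"roll":0,"jaw":0.4},{"tx":4,"ty":0,"tz":0,"roll":0,"jaw":0.4},{"tx":4,"ty":0,"tz":0,"roll":0,"jaw":0.4},{"tx":4,"ty":0,"tz":0,"roll":0,"jaw":0.4},{"tx":4,"ty":0,"tz":0,"roll":0,"jaw":0.4},{"tx":3.5,"ty":0,"tz":0,"roll":0,"jaw":0.4},{"tx":2,"ty":0,"tz":0,"roll":0,"jaw":0.4}]' >/dev/null
python3 -m jog '[{"tx":1,"ty":0,"tz":1,"roll":0,"jaw":0.4},{"tx":0,"ty":0,"tz":2.5,"roll":0,"jaw":0.4},{"tx":0,"ty":0,"tz":3,"roll":0,"jaw":0.4},{"tx":0,"ty":0,"tz":3,"roll":0,"jaw":0.4},{"tx":0,"ty":0,"tz":2.5,"roll":0,"jaw":0.4},{"tx":0,"ty":0,"tz":1.5,"roll":0,"jaw":0.4},{"tx":0,"ty":0,"tz":0.7,"roll":0,"jaw":0.4},{"tx":0,"ty":0,"tz":0.3,"roll":0,"jaw":0.4}]'
python3 -m jog '[{"tx":0,"ty":0,"tz":0,"roll":0,"jaw":0.4},{"tx":0,"ty":0,"tz":0,"roll":0,"jaw":0.4}]'
python3 d.py .4987 .2629 .1057
```

```text
time_s: 21.95
position: [0.4962, 0.2617, 0.1058]
tcp_rot: [[0.219, 0.976, -0.005], [0.976, -0.219, -0.002], [-0.003, -0.005, -1.0]]
force: [-3.1, -1.2, 8.6]
opening: 0.594
grasp_force: 30.0
time_s: 22.15
position: [0.4986, 0.2628, 0.1081]
tcp_rot: [[0.218, 0.976, 0.002], [0.976, -0.218, 0.0], [0.001, 0.002, -1.0]]
force: [0.1, 1.1, -2.8]
opening: 0.592
grasp_force: 30.0
t 22.15 pos [0.4986 0.2628 0.1081] d_cm [0.01 0.01 0.24] yawY -12.61 roll to -12.6: -0.0 open 0.592 F [ 0.1  1.1 -2.8] g 29.971297953743488
```

```bash
python3 -m jog '[{"tx":0,"ty":0,"tz":0.1,"roll":0,"jaw":0.4},{"tx":0,"ty":0,"tz":0.1,"roll":0,"jaw":0.4},{"tx":0,"ty":0,"tz":0,"roll":0,"jaw":0.4}]'
python3 -m jog '[{"tx":0,"ty":0,"tz":0.05,"roll":0,"jaw":0.4},{"tx":0,"ty":0,"tz":0,"roll":0,"jaw":0.4}]'
```

```text
time_s: 22.45
position: [0.4981, 0.2628, 0.1058]
tcp_rot: [[0.218, 0.976, 0.001], [0.976, -0.218, 0.0], [0.0, 0.001, -1.0]]
force: [-0.6, 0.1, -2.3]
opening: 0.594
grasp_force: 30.0
time_s: 22.65
position: [0.498, 0.2629, 0.1057]
tcp_rot: [[0.218, 0.976, 0.001], [0.976, -0.218, 0.0], [0.0, 0.001, -1.0]]
force: [-1.2, 0.2, 3.8]
opening: 0.586
grasp_force: 30.0
```

```bash
python3 -m jog '[{"tx":0,"ty":0,"tz":0,"roll":0,"jaw":0.65},{"tx":0,"ty":0,"tz":0,"roll":0,"jaw":0.7},{"tx":0,"ty":0,"tz":0,"roll":0,"jaw":0.8},{"tx":0,"ty":0,"tz":0,"roll":0,"jaw":0.8},{"tx":0,"ty":0,"tz":-1,"roll":0,"jaw":0.8},{"tx":0,"ty":0,"tz":-3,"roll":0,"jaw":0.8},{"tx":0,"ty":0,"tz":-4,"roll":0,"jaw":0.8},{"tx":0,"ty":0,"tz":-3,"roll":0,"jaw":0.8}]' >/dev/null
python3 -m jog '[{"tx":-1.5,"ty":0.5,"tz":0,"roll":0,"jaw":0.5},{"tx":-3,"ty":1,"tz":0,"roll":0,"jaw":0.3},{"tx":-3.5,"ty":1.2,"tz":0,"roll":0,"jaw":0},{"tx":-3.5,"ty":1.2,"tz":0,"roll":0,"jaw":0},{"tx":-3,"ty":1,"tz":0,"roll":0,"jaw":0},{"tx":-2,"ty":0.6,"tz":0,"roll":0,"jaw":0},{"tx":-1,"ty":0.3,"tz":0,"roll":0,"jaw":0},{"tx":0,"ty":0,"tz":0,"roll":0,"jaw":0}]'
python3 d.py .5171 .0794 .112
python3 - <<'E'
from h import *
C={n:capture(n) for n in("top","side")}
cv2.imwrite("pics/t4.png",np.hstack([cv2.resize(C["top"]["img"][100:270,180:420],(400,283)),cv2.resize(C["side"]["img"][100:270,200:440],(400,283))])[:,:,::-1])
E
```

```text
time_s: 24.25
position: [0.5161, 0.078, 0.2147]
tcp_rot: [[0.221, 0.975, -0.001], [0.975, -0.221, 0.0], [-0.0, -0.001, -1.0]]
force: [-0.6, 0.5, -0.1]
opening: 0.154
grasp_force: 0.0
t 24.25 pos [0.5161 0.078  0.2147] d_cm [ 0.16  0.07 10.27] yawY -12.74 roll to -12.6: -0.003 open 0.154 F [-0.6  0.5 -0.1] g 0.0
```

View pics/t4.png

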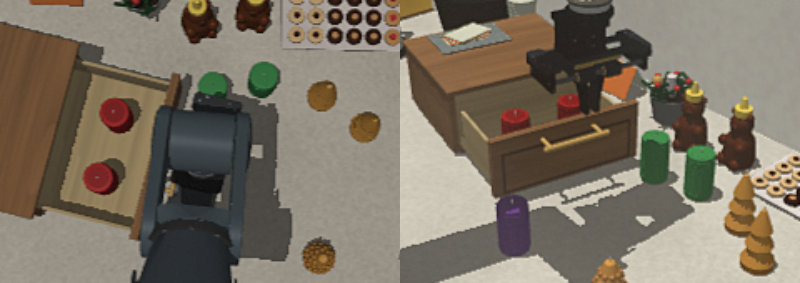

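Both reds stand upright in the drawer (left crop at (113,116) and (178,100)). Now lower the closed fingers in front of the handle and push slowly.

```bash
python3 -m jog '[{"tx":0,"ty":0,"tz":1.5,"roll":0,"jaw":0},{"tx":0,"ty":0,"tz":3,"roll":0,"jaw":0},{"tx":0,"ty":0,"tz":3,"roll":0,"jaw":0},{"tx":0,"ty":0,"tz":2,"roll":0,"jaw":0},{"tx":0,"ty":0,"tz":0.8,"roll":0,"jaw":0},{"tx":0,"ty":0,"tz":0,"roll":0,"jaw":0},{"tx":0.5,"ty":0,"tz":0,"roll":0,"jaw":0},{"tx":0.5,"ty":0,"tz":0,"roll":0,"jaw":0}]'
python3 -m jog '[{"tx":0.4,"ty":0,"tz":0,"roll":0,"jaw":0},{"tx":0.3,"ty":0,"tz":0,"roll":0,"jaw":0},{"tx":0.2,"ty":0,"tz":0,"roll":0,"jaw":0},{"tx":0.2,"ty":0,"tz":0,"roll":0,"jaw":0},{"tx":0.2,"ty":0,"tz":0,"roll":0,"jaw":0},{"tx":0.2,"ty":0,"tz":0,"roll":0,"jaw":0},{"tx":0.2,"ty":0,"tz":0,"roll":0,"jaw":0}]'
python3 -m jog '[{"tx":0.2,"ty":0,"tz":0,"roll":0,"jaw":0},{"tx":0.2,"ty":0,"tz":0,"roll":0,"jaw":0},{"tx":0.2,"ty":0,"tz":0,"roll":0,"jaw":0},{"tx":0.2,"ty":0,"tz":0,"roll":0,"jaw":0}]'
python3 d.py .5267 .1223 .112
```

```text
time_s: 25.15
position: [0.5195, 0.0896, 0.1132]
tcp_rot: [[0.218, 0.976, 0.003], [0.976, -0.218, 0.0], [0.001, 0.003, -1.0]]
force: [0.1, 0.9, 0.1]
opening: 0.002
grasp_force: 0.0
time_s: 25.85
position: [0.5222, 0.1057, 0.112]
tcp_rot: [[0.218, 0.976, -0.0], [0.976, -0.218, -0.0], [-0.0, -0.0, -1.0]]
force: [-0.9, 0.2, -0.9]
opening: 0.001
grasp_force: 0.0
time_s: 26.25
position: [0.524, 0.1135, 0.112]
tcp_rot: [[0.218, 0.976, -0.0], [0.976, -0.218, -0.0], [-0.0, -0.0, -1.0]]
force: [-0.1, -0.6, -0.6]
opening: 0.004
grasp_force: 0.8
t 26.25 pos [0.524  0.1135 0.112 ] d_cm [0.92 0.07 0.  ] yawY -12.61 roll to -12.6: -0.0 open 0.004 F [-0.1 -0.6 -0.6] g 0.8007872130963278
```

```bash
python3 -m jog '[{"tx":0.2,"ty":0,"tz":0,"roll":0,"jaw":0},{"tx":0.2,"ty":0,"tz":0,"roll":0,"jaw":0},{"tx":0.2,"ty":0,"tz":0,"roll":0,"jaw":0},{"tx":0.2,"ty":0,"tz":0,"roll":0,"jaw":0},{"tx":0.2,"ty":0,"tz":0,"roll":0,"jaw":0},{"tx":0.2,"ty":0,"tz":0,"roll":0,"jaw":0},{"tx":0.2,"ty":0,"tz":0,"roll":0,"jaw":0},{"tx":0.2,"ty":0,"tz":0,"roll":0,"jaw":0}]'
python3 -m jog '[{"tx":0.3,"ty":0,"tz":0,"roll":0,"jaw":0},{"tx":0.3,"ty":0,"tz":0,"roll":0,"jaw":0},{"tx":0.3,"ty":0,"tz":0,"roll":0,"jaw":0},{"tx":0.3,"ty":0,"tz":0,"roll":0,"jaw":0},{"tx":0.3,"ty":0,"tz":0,"roll":0,"jaw":0},{"tx":0.3,"ty":0,"tz":0,"roll":0,"jaw":0},{"tx":0.3,"ty":0,"tz":0,"roll":0,"jaw":0},{"tx":0.3,"ty":0,"tz":0,"roll":0,"jaw":0}]'
python3 - <<'E'
from h import *
C={n:capture(n) for n in("top","side")}
cv2.imwrite("pics/t5.png",np.hstack([cv2.resize(C["top"]["img"][100:270,180:420],(400,283)),cv2.resize(C["side"]["img"][100:270,200:440],(400,283))])[:,:,::-1])
E
```

```text
time_s: 27.05
position: [0.5275, 0.1292, 0.112]
tcp_rot: [[0.218, 0.976, -0.0], [0.976, -0.218, -0.0], [-0.0, -0.0, -1.0]]
force: [-0.1, -2.1, -0.3]
opening: 0.001
grasp_force: 0.8
time_s: 27.85
position: [0.5328, 0.1527, 0.112]
tcp_rot: [[0.218, 0.976, 0.0], [0.976, -0.218, -0.0], [-0.0, 0.0, -1.0]]
force: [0.0, -1.6, -1.4]
opening: 0.009
grasp_force: 0.8
```

View pics/t5.png

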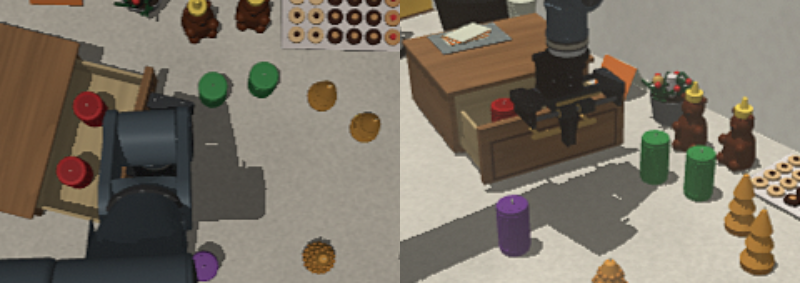

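The drawer is closing with both reds upright (left crop (108,90), (171,74)) at about 2 N. Continue.

```bash
python3 -m jog '[{"tx":0.3,"ty":0,"tz":0,"roll":0,"jaw":0},{"tx":0.4,"ty":0,"tz":0,"roll":0,"jaw":0},{"tx":0.4,"ty":0,"tz":0,"roll":0,"jaw":0},{"tx":0.4,"ty":0,"tz":0,"roll":0,"jaw":0},{"tx":0.4,"ty":0,"tz":0,"roll":0,"jaw":0},{"tx":0.4,"ty":0,"tz":0,"roll":0,"jaw":0},{"tx":0.4,"ty":0,"tz":0,"roll":0,"jaw":0},{"tx":0.4,"ty":0,"tz":0,"roll":0,"jaw":0}]' | grep -E 'pos|for'
python3 -m jog '[{"tx":0.4,"ty":0,"tz":0,"roll":0,"jaw":0},{"tx":0.4,"ty":0,"tz":0,"roll":0,"jaw":0},{"tx":0.4,"ty":0,"tz":0,"roll":0,"jaw":0},{"tx":0.4,"ty":0,"tz":0,"roll":0,"jaw":0},{"tx":0.4,"ty":0,"tz":0,"roll":0,"jaw":0},{"tx":0.4,"ty":0,"tz":0,"roll":0,"jaw":0},{"tx":0.4,"ty":0,"tz":0,"roll":0,"jaw":0},{"tx":0.4,"ty":0,"tz":0,"roll":0,"jaw":0}]' | grep -E 'pos|for'
python3 -m jog '[{"tx":0.4,"ty":0,"tz":0,"roll":0,"jaw":0},{"tx":0.4,"ty":0,"tz":0,"roll":0,"jaw":0},{"tx":0.4,"ty":0,"tz":0,"roll":0,"jaw":0},{"tx":0.4,"ty":0,"tz":0,"roll":0,"jaw":0},{"tx":0.3,"ty":0,"tz":0,"roll":0,"jaw":0},{"tx":0.3,"ty":0,"tz":0,"roll":0,"jaw":0},{"tx":0.2,"ty":0,"tz":0,"roll":0,"jaw":0},{"tx":0.2,"ty":0,"tz":0,"roll":0,"jaw":0}]' | grep -E 'pos|for'
python3 d.py .6022 .46 .112
```

```text
position: [0.5395, 0.1831, 0.1121]
force: [-1.7, -1.5, 0.9]
grasp_force: 0.9
position: [0.5465, 0.2143, 0.112]
force: [0.1, -2.6, 0.4]
grasp_force: 0.9
position: [0.5521, 0.2395, 0.112]
force: [0.5, -1.7, 0.9]
grasp_force: 0.8
t 30.35 pos [0.5521 0.2395 0.112 ] d_cm [22.62  0.07 -0.  ] yawY -12.6 roll to -12.6: -0.0 open 0.006 F [ 0.5 -1.7  0.9] g 0.8037800931469974
```

```bash
python3 -m jog '[{"tx":0.2,"ty":0,"tz":0,"roll":0,"jaw":0},{"tx":0.2,"ty":0,"tz":0,"roll":0,"jaw":0},{"tx":0.2,"ty":0,"tz":0,"roll":0,"jaw":0},{"tx":0.2,"ty":0,"tz":0,"roll":0,"jaw":0},{"tx":0.2,"ty":0,"tz":0,"roll":0,"jaw":0},{"tx":0.2,"ty":0,"tz":0,"roll":0,"jaw":0},{"tx":0.1,"ty":0,"tz":0,"roll":0,"jaw":0},{"tx":0.1,"ty":0,"tz":0,"roll":0,"jaw":0}]' | grep -E 'pos|for'
python3 -m jog '[{"tx":0.1,"ty":0,"tz":0,"roll":0,"jaw":0},{"tx":0.1,"ty":0,"tz":0,"roll":0,"jaw":0},{"tx":0.1,"ty":0,"tz":0,"roll":0,"jaw":0},{"tx":0.1,"ty":0,"tz":0,"roll":0,"jaw":0}]' | grep -E 'pos|for'
python3 -m jog '[{"tx":0.1,"ty":0,"tz":0,"roll":0,"jaw":0},{"tx":0.1,"ty":0,"tz":0,"roll":0,"jaw":0},{"tx":0.1,"ty":0,"tz":0,"roll":0,"jaw":0}]' | grep -E 'pos|for'
```

```text
position: [0.5552, 0.2531, 0.112]
force: [-0.1, -1.2, 0.0]
grasp_force: 0.8
position: [0.5561, 0.2569, 0.1121]
force: [1.3, -1.4, 1.9]
grasp_force: 0.8
position: [0.5567, 0.2599, 0.112]
force: [0.4, -2.0, 0.3]
grasp_force: 0.8
```

```bash
python3 -m jog '[{"tx":0.1,"ty":0,"tz":0,"roll":0,"jaw":0},{"tx":0.1,"ty":0,"tz":0,"roll":0,"jaw":0},{"tx":0.1,"ty":0,"tz":0,"roll":0,"jaw":0}]' | grep -E 'pos|for'
python3 -m jog '[{"tx":0.1,"ty":0,"tz":0,"roll":0,"jaw":0},{"tx":0.1,"ty":0,"tz":0,"roll":0,"jaw":0}]' | grep -E 'pos|for'
python3 -m jog '[{"tx":0.1,"ty":0,"tz":0,"roll":0,"jaw":0},{"tx":0.1,"ty":0,"tz":0,"roll":0,"jaw":0}]' | grep -E 'pos|for'
```

```text
position: [0.5574, 0.2628, 0.1121]
force: [0.3, -1.9, 0.8]
grasp_force: 0.8
position: [0.5578, 0.2648, 0.112]
force: [0.1, -2.3, 0.5]
grasp_force: 0.8
position: [0.5583, 0.2667, 0.1121]
force: [0.2, -2.1, 0.7]
grasp_force: 0.8
```

```bash
python3 -m jog '[{"tx":0.1,"ty":0,"tz":0,"roll":0,"jaw":0},{"tx":0.1,"ty":0,"tz":0,"roll":0,"jaw":0}]' | grep -E 'pos|for'
python3 -m jog '[{"tx":0.1,"ty":0,"tz":0,"roll":0,"jaw":0},{"tx":0.1,"ty":0,"tz":0,"roll":0,"jaw":0}]' | grep -E 'pos|for'
python3 -m jog '[{"tx":0.1,"ty":0,"tz":0,"roll":0,"jaw":0},{"tx":0.1,"ty":0,"tz":0,"roll":0,"jaw":0}]' | grep -E 'pos|for'
python3 - <<'E'
from h import *
C={n:capture(n) for n in("top","side")}
cv2.imwrite("pics/t6.png",np.hstack([cv2.resize(C["top"]["img"][100:270,150:390],(400,283)),cv2.resize(C["side"]["img"][100:270,190:430],(400,283))])[:,:,::-1])
E
```

```text
position: [0.5587, 0.2687, 0.1121]
force: [-0.3, -2.2, 1.0]
grasp_force: 0.8
position: [0.5591, 0.2707, 0.1121]
force: [-0.5, -2.4, 0.4]
grasp_force: 0.8
position: [0.5596, 0.2726, 0.1121]
force: [0.5, -2.5, 0.5]
grasp_force: 0.8
```

View pics/t6.png

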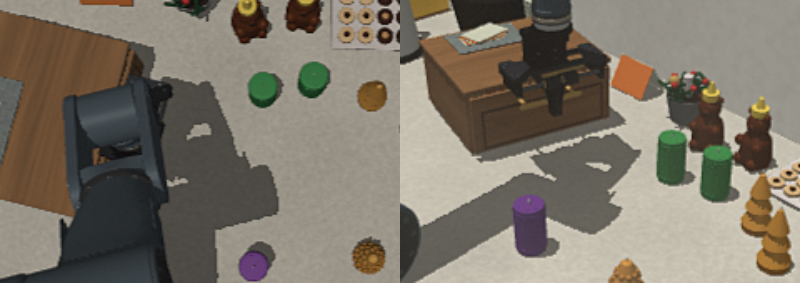

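The drawer front is almost flush with the chest, and the force is still only friction. Continue to the stop.

```bash
python3 -m jog '[{"tx":0.1,"ty":0,"tz":0,"roll":0,"jaw":0},{"tx":0.1,"ty":0,"tz":0,"roll":0,"jaw":0}]' | grep -E 'pos|for'
python3 -m jog '[{"tx":0.1,"ty":0,"tz":0,"roll":0,"jaw":0},{"tx":0.1,"ty":0,"tz":0,"roll":0,"jaw":0}]' | grep -E 'pos|for'
python3 -m jog '[{"tx":0.1,"ty":0,"tz":0,"roll":0,"jaw":0},{"tx":0.1,"ty":0,"tz":0,"roll":0,"jaw":0}]' | grep -E 'pos|for'
```

```text
position: [0.5599, 0.2745, 0.112]
force: [1.1, -2.4, 0.3]
grasp_force: 0.8
position: [0.5603, 0.2765, 0.112]
force: [-0.2, -1.8, 1.4]
grasp_force: 0.8
position: [0.5608, 0.2785, 0.112]
force: [0.3, -2.0, 0.4]
grasp_force: 0.8
```

```bash
python3 -m jog '[{"tx":0.1,"ty":0,"tz":0,"roll":0,"jaw":0},{"tx":0.1,"ty":0,"tz":0,"roll":0,"jaw":0}]' | grep -E 'pos|for'
python3 -m jog '[{"tx":0.1,"ty":0,"tz":0,"roll":0,"jaw":0},{"tx":0.1,"ty":0,"tz":0,"roll":0,"jaw":0}]' | grep -E 'pos|for'
python3 -m jog '[{"tx":0.1,"ty":0,"tz":0,"roll":0,"jaw":0},{"tx":0.1,"ty":0,"tz":0,"roll":0,"jaw":0}]' | grep -E 'pos|for'
python3 -m jog '[{"tx":0.1,"ty":0,"tz":0,"roll":0,"jaw":0},{"tx":0.1,"ty":0,"tz":0,"roll":0,"jaw":0}]' | grep -E 'pos|for'
```

```text
position: [0.5612, 0.2804, 0.112]
force: [-0.4, -1.1, -0.5]
grasp_force: 0.8
position: [0.5614, 0.2812, 0.112]
force: [-0.7, -7.6, 2.4]
grasp_force: 3.6
position: [0.5613, 0.2813, 0.112]
force: [-1.1, -12.6, 4.2]
grasp_force: 6.0
position: [0.5614, 0.2815, 0.112]
force: [-2.5, -18.1, 6.6]
grasp_force: 8.3
```

The drawer has hit its end stop. Back off straight and lift.

```bash
python3 -m jog '[{"tx":-0.4,"ty":0,"tz":0,"roll":0,"jaw":0},{"tx":-0.8,"ty":0,"tz":0,"roll":0,"jaw":0},{"tx":-1.5,"ty":0,"tz":0,"roll":0,"jaw":0},{"tx":-1.5,"ty":0,"tz":-1.5,"roll":0,"jaw":0},{"tx":-2,"ty":0,"tz":-3,"roll":0,"jaw":0},{"tx":-3,"ty":0,"tz":-3.5,"roll":0,"jaw":0},{"tx":-3,"ty":0,"tz":-3.5,"roll":0,"jaw":0},{"tx":-3,"ty":0,"tz":-2,"roll":0,"jaw":0}]' >/dev/null
python3 -m jog '[{"tx":-3,"ty":0,"tz":0,"roll":0,"jaw":0},{"tx":-2,"ty":0,"tz":0,"roll":0,"jaw":0},{"tx":0,"ty":0,"tz":0,"roll":0,"jaw":0},{"tx":0,"ty":0,"tz":0,"roll":0,"jaw":0}]'
python3 - <<'E'
from h import *
C={n:capture(n) for n in("top","side")}
cv2.imwrite("pics/t7.png",np.vstack([C["top"]["img"][100:280,100:520],C["side"]["img"][90:380,180:600]])[:,:,::-1])
E
```

```text
time_s: 35.85
position: [0.5183, 0.0889, 0.2471]
tcp_rot: [[0.22, 0.976, 0.0], [0.976, -0.22, 0.001], [0.001, 0.0, -1.0]]
force: [-0.3, -0.4, 0.9]
opening: 0.006
grasp_force: 0.0
```

View pics/t7.png

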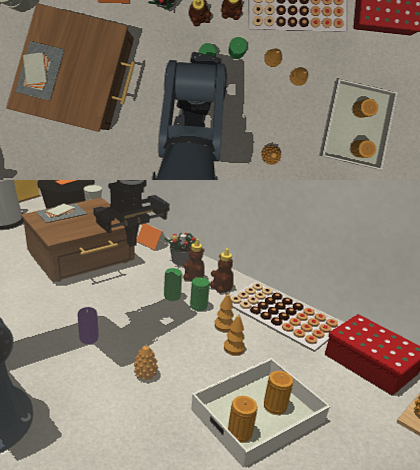

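The drawer is shut, both golds stand in the carton ((365,107) and (362,148) in the crop), and the trees and cone are where they were. Hand in.

```bash
python3 -c "from rig import hand_in; print(hand_in())"
```

```text
the job is handed in; nothing more can be done
None
```

The job is handed in at about 36 s: the golden candle stands in the carton beside the other, both red ones are in the fully shut drawer (last seen standing partway through the push), and the fir-tree and fir-cone candles look unmoved.

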